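# Feel the jaw gap of the soap splitter with a feeler blade

## Robot

A 6-joint arm with a two-finger parallel gripper is mounted at the origin on a cart in front of the work surface, level with it; the furniture and walls round the work are solid. World frame = base frame: x ahead of the robot, y to its left, z up, the work surface at z = 0. Lengths are in m, angles in rad, forces in N, time in s.
With the tool pointing down it reaches from about 0.35 to 0.975 m from the base axis. Payload 4.9 kg.
Tool frame: the origin (TCP) lies at the very end of the fingers, on their centre line; the grasp point (between the pads) lies 19 mm behind it (ctrl.grip_point_offset is the distance from the TCP to the grasp point, in m); z points along the fingers, y is the line along which they close (so a half turn about z gives the same grasp; the last joint's range is limited). The gripper opens to 85 mm and grips with 20 to 120 N. Pads are 22 mm wide; open, the fingers measure 114 mm over their backs; the gripper's body (76 mm by 85 mm) begins 54 mm behind the grasp point. The pads swing forward as they close: fully open they stand 13 mm farther back than shut.
Start: joints at [-1.222, 0.053, 1.613, -0, 1.476, -0.119], TCP at [0.282, -0.558, 0.231] pointing down, gripper open.
Joint ranges: [-3.01, 3.01], [-1.01, 2.22], [0.06, 2.58], [-1.02, 4.17], [0.09, 2.62], [-3.14, 3.14]. Speed limits (rad/s): [2.57, 2.57, 3.14, 3.14, 3.14, 3.14].

## Interface

Orientations are given as a rotation vector (axis times angle).
In Python, from station import ctrl gives the robot as it stands.
- The arm moves only by the tool send_rows, never from a script. Its argument "rows" is a list of rows, each a list of 3 entries, a list of its own where there are three numbers: the finger opening in cm, from 0 to 8.54, then the shift along the tool's x, y, z in cm, then the turn about the tool's z in degrees. A call has 1 to 10 rows; each row shifts and turns the commanded pose from where the row before left it, along the tool's axes as they then stand; what a row does not reach is not made up. A row lasts 1/8 s, in which the tool goes at most 62.5 mm and 10.7 degrees, less where a joint would pass 70% of its speed; a pose out of reach is approached as far as the arm can. A call with a gripper value outside its range is refused whole. The fingers move at their own pace and stop on an object; "newtons" is the grip in N (left out, the last holds). Time passes only in rows, so rows that do not move let the fingers close. It gives the time, the measured TCP pose, the force, the opening and the grip force at its end, in the units of the state.
- ctrl.get_obs(): the state, without advancing time (a new reading comes with each control period).
- ctrl.get_image(name): name is "scene" or "side" or "wrist"; returns a dict with "frame" (480x640x3 uint8, red, green, blue), "range_z" (480x640 float32, m along the optical axis (not along the pixel's ray), 0 where there is no reading), "fx", "fy", "cx", "cy" (pixels), "cam_to_world" (4x4, takes a point from camera to world coordinates). Camera axes: x right, y down, z forward; pixel columns grow to the right and rows downward; lengths in m; the calibration is good to about 2 mm. A picture is of the moment at which its call begins.
- ctrl.finish_job(): hands the job in; it is judged then, once.
The state is a dict: "t": time; "q": joint angles; "dq": joint speeds; "effort": joint torques, N m; "tool_pos": TCP position; "tool_rot": TCP orientation; "contact_force": force on the tool from outside, world axes, zero at the start; "wrist_torque": the same for the moment, N m; "opening": finger opening in m; "grip_force": force on a finger pad.
Only numpy, scipy, OpenCV 4.12 (cv2) and the standard library are available. Lean on these libraries where they do the work, as an engineer would, in place of code of your own. Each camera call takes 0.05 s, during which the arm holds its last target. There are 200 camera calls.

## Task

Check the jaw gap on the soap splitter's jaw block: swing the keeper lever that lies over the jaws right round to its open stop, then take the feeler gauge out of its wooden stand by the handle and slide its blade straight down between the two upright steel plates, whole width between them, until it drags snugly and has pushed the sprung plate back by about 2 mm - do not force it further. Finish holding the gauge still at that depth, without letting go, and leave the soap bar, the salve tin and the brown bottle where they are.

Things in the scene. Friction and masses are not known exactly. Their poses are not given: they have to be found in the camera images.
- jaw_block: Jaw block, fixed: aluminium base 140 x 130 x 12 mm with two upright steel plates 48 mm wide along the block's x, tops at z = 82 mm. Origin on the worktop under the gap, z up, x along the gap (lever pivot at x = +52 mm), y across it. Fixed plate on the +y side: vertical inner face at y = +2 mm. Sprung plate on the -y side leans. Below z = 30 mm the gap opens into a pocket, floor at z = 12 mm.
- mouth (a point): Middle of the gap's mouth, level with the plate tops (z = 82 mm, y = -1 mm in the block's frame); axes as the block's. The mouth is 14 mm wide, flares in to 7 mm at 8 mm depth, then narrows 0.15 mm per mm of depth (sprung plate's face: y = -5 mm at z = 74 mm to y = +1.6 mm at z = 30 mm).
- sprung_plate (a joint): Travel of the sprung plate, m: 0 at rest, grows as it is pushed back along the block's -y, stop 0.006. Spring 1 N at rest plus 1 N per mm. With the 4 mm blade on the fixed plate it starts to move with the tip 28 mm below the plate tops, then 0.15 mm per mm of depth: 2 mm with the tip about 41 mm down. Pushing the blade down takes roughly 4 to 8 N there.
- keeper (a joint): Keeper lever, rad: 0 shut (bar 18 mm wide, 8 mm thick, lying along the gap 4 mm above the plates, over the mouth), 1.65 at its open stop. Swings level about a vertical pivot; opening is clockwise seen from above, the free end going from the block's -x side to its +y side. Stays where left (friction about 0.5 N at the pin).
- keeper_pin (a point): Upright round grip pin on the free end of the lever, 12 mm diameter, standing 40 mm up from the bar's top (z = 94 to 134 mm above the worktop). The point is on its axis at z = 118 mm, 90 mm from the pivot.
- keeper_hinge (a point): On the lever's vertical pivot axis, at the height of keeper_pin's point (z = 118 mm).
- gauge: Feeler gauge, 0.12 kg: wooden handle 36 (x) x 20 (y) x 60 mm tall with a 42 x 28 x 8 mm collar round its foot; below it a steel blade 24 mm wide (x), 4 mm thick (y), 62 mm long, rounded end, springy across its thickness (tip gives 1 mm for 0.08 N). Origin at the collar's underside, z up the handle. Stands in its stand, collar on top, blade in the slot. Half a turn makes no difference.
- gauge_tip (a point): Tip of the blade, 62 mm below the gauge's origin.
- gauge_stand: Wooden stand of the gauge, fixed, 70 x 80 x 72 mm, origin at the centre of its underside, with a slot 30 (x) x 10 (y) mm straight down through the middle.
- soap_bar: Cream-coloured soap bar, 51 x 72 x 27 mm, bystander, origin at its underside.
- salve_tin: Round flat white salve tin, 59 mm diameter, 22 mm tall, bystander, origin at its underside.
- brown_bottle: Brown bottle with black cap, 50 mm diameter, 109 mm tall, bystander, origin at its underside.
There are look-alikes about, which are no part of the job. There is more than one size of the gauge; the one meant has the size given above.

How it is judged:
On the way, in this order (a step that is already met when the one before it is completed fails the run):
1. the keeper lever is swung open while the gauge still stands in its stand (value of joint keeper above 1.35 rad and distance of gauge from where it was at the start of the episode below 0.02 m), for 0.2 s.
2. the gauge is lifted out of its stand (z of gauge_tip in the frame of gauge_stand above 0.075 m), for 0.1 s.
At the end, for the whole second after the job is handed in: Lever open over 1.35 rad; blade between the plates, within 12 mm of their middle, upright to 8 deg, in line to 11 deg, tip 30 to 52 mm below the plate tops and within 2 mm of the fixed plate; sprung plate 0.9 to 3.2 mm back; fingers still grip the gauge, which is at rest (value of joint keeper above 1.35 rad and value of joint sprung_plate between 0.0009 and 0.0032 m and z of gauge_tip in the frame of mouth between -0.052 and -0.03 m and y of gauge_tip in the frame of jaw_block between -0.002 and 0.002 m and x of gauge_tip in the frame of jaw_block between -0.012 and 0.012 m and angle between gauge's own z axis and vertical below 0.14 rad and angle between the x axis of gauge and the x axis of jaw_block, either way round below 0.2 rad and contact force between the fingers and gauge above 1 N and contact force between gauge and jaw_block above 1 N and linear speed of gauge below 0.01 m/s); the arm keeps its last pose, push and grip.
It fails at once if the blade is forced: the sprung plate is pushed back more than 4.5 mm (value of joint sprung_plate above 0.0045 m).
It fails at once if a bystander is disturbed (moved more than 20 mm) (distance of any of soap_bar, salve_tin, brown_bottle from where it was at the start of the episode above 0.02 m).
It also fails if it takes over 64 s, if anything falls off the work surface, if the arm or the gripper's body presses on something with over 40 N, if the wrist force passes 120 N, or if a joint passes its speed limit or range.

## Working session

There is one attempt and no reset: what is moved stays moved. The work goes in short steps, Python scripts to look and compute and a tool call to move; the robot and the scene stay as the last step left them, time stands still between calls to the robot, and variables do not carry over. Pictures are saved under pics/ and viewed, at most 10 in all, crops included, and the job is handed in when it is done.

Besides the shell and the picture viewer there is one more tool, called after "Call:" by a JSON object that holds its "name" and its "arguments". send_rows: Moves the arm, as the interface text tells. Its arguments: {"type":"object","properties":{"rows":{"type":"array","items":{"type":"array"}},"newtons":{"type":"number"}},"required":["rows"]}

```bash
mkdir -p pics; cat > h.py <<'E'
import numpy as np, cv2
from station import ctrl
def grab(n,f=None):
    im=ctrl.get_image(n); np.savez(''+(f or n)+'.npz',**im)
    return im
def load(f): return dict(np.load(''+f+'.npz'))
def save(im,f,crop=None,s=1):
    a=cv2.cvtColor(im['frame'],cv2.COLOR_RGB2BGR)
    if crop: x0,y0,x1,y1=crop; a=a[y0:y1,x0:x1]
    cv2.imwrite('pics/'+f,cv2.resize(a,None,fx=s,fy=s))
def cloud(im):
    v,u=np.mgrid[:480,:640]; z=im['range_z']
    p=np.stack([(u-im['cx'])/im['fx']*z,(v-im['cy'])/im['fy']*z,z],-1)
    T=im['cam_to_world']; w=p@T[:3,:3].T+T[:3,3]; w[z==0]=np.nan
    return w
def ray(im,u,v,h):
    T=im['cam_to_world']; d=T[:3,:3]@np.array([(u-im['cx'])/im['fx'],(v-im['cy'])/im['fy'],1]); o=T[:3,3]
    return o+d*(h-o[2])/d[2]
E
python3 - <<'E'
from h import *
for n in ['scene','side','wrist']:
    im=grab(n); print(n,im['fx'],im['cam_to_world'].round(3).tolist())
    save(im,n+'0.png')
print(ctrl.get_obs())
E
```

```text
scene 618.8603021226822 [[-0.635, -0.305, 0.71, -0.337], [-0.773, 0.257, -0.58, 0.793], [-0.006, -0.917, -0.399, 0.625], [0.0, 0.0, 0.0, 1.0]]
side 447.0310250140529 [[0.997, -0.035, 0.067, 0.55], [-0.074, -0.636, 0.768, -0.621], [0.016, -0.771, -0.637, 0.638], [0.0, 0.0, 0.0, 1.0]]
wrist 358.61054362803503 [[0.45, -0.846, -0.284, 0.356], [-0.893, -0.427, -0.142, -0.522], [-0.001, 0.318, -0.948, 0.372], [0.0, 0.0, 0.0, 1.0]]
{'t': 0.15, 'q': array([-1.22199729e+00,  5.31999767e-02,  1.61398325e+00, -2.37737355e-05,
        1.47594722e+00, -1.18991900e-01]), 'dq': array([-8.30009927e-05, -1.38636479e-03, -4.86909647e-03,  1.79372521e-04,
       -1.27562235e-03,  2.99108319e-04]), 'effort': array([ 4.48942374e-04, -3.94237161e+01, -3.70724308e+01, -1.44994442e-04,
        4.61421805e-03, -1.34104414e-05]), 'tool_pos': array([ 0.28165801, -0.55740583,  0.23034588]), 'tool_rot': array([-3.05456575e+00, -7.27772786e-01,  3.13721117e-04]), 'contact_force': array([-0.17110872,  0.31740511,  0.32716064]), 'wrist_torque': array([ 0.00548826,  0.02478252, -0.00408733]), 'grip_force': 0.0, 'opening': 0.08525864955163283}
```

View pics/scene0.png

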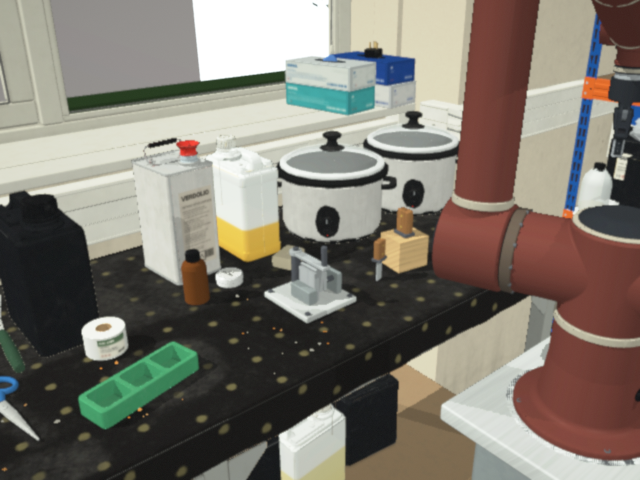

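View pics/side0.png

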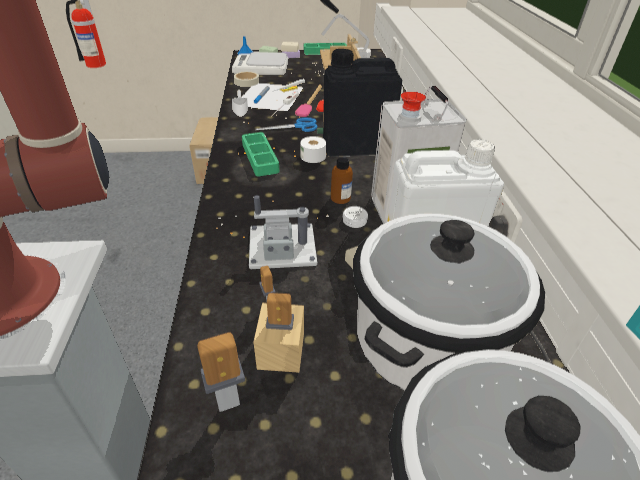

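The scene view has the jaw block at (310,285), the stand with gauge at (405,240), the bottle at (195,280) and the tin at (230,277). In the side view the block is at (283,240) and the stand at (280,330). The look-alike gauges are at (267,282) and (220,365).

```bash
python3 - <<'E'
from h import *
a=load('side'); b=load('scene')
A=cv2.resize(cv2.cvtColor(a['frame'],4)[180:400,190:330],None,fx=2.7,fy=2.7,interpolation=2)
B=cv2.resize(cv2.cvtColor(b['frame'],4)[190:330,250:440],None,fx=2.2,fy=2.2,interpolation=2)
H=max(A.shape[0],B.shape[0]); c=np.zeros((H,A.shape[1]+B.shape[1],3),np.uint8)
c[:A.shape[0],:A.shape[1]]=A; c[:B.shape[0],A.shape[1]:]=B; cv2.imwrite('pics/crop1.png',c); print(c.shape,A.shape)
# clouds: top-down map
for n,im in(('side',a),('scene',b)):
    w=cloud(im); x,y,z=w[...,0],w[...,1],w[...,2]
    for nm,lo,hi in(('plates',.079,.0865),('bar',.088,.097),('pin',.105,.136),('base',.008,.015)):
        m=(z>lo)&(z<hi)&(x>.45)&(x<.85)&(y>-.6)&(y<.2)
        cn,lab,st,_=cv2.connectedComponentsWithStats(m.astype(np.uint8))
        for i in range(1,cn):
            if st[i,4]<25: continue
            q=w[lab==i]; r=cv2.minAreaRect(q[:,:2].astype(np.float32)*1000)
            print(n,nm,st[i].tolist(),q.mean(0).round(3),[np.round(k,1) for k in r])
E
```

```text
(594, 796, 3) (594, 378, 3)
side plates [298, 217, 9, 4, 25] [0.581 0.104 0.083] [array([581.3, 103.9]), array([ 6.5, 16.4]), np.float64(85.3)]
side plates [265, 218, 24, 6, 70] [0.528 0.101 0.082] [array([529.5, 101.3]), array([17.7, 45.4]), np.float64(75.6)]
side plates [263, 278, 9, 5, 26] [ 0.513 -0.069  0.083] [array([512.6, -69.5]), array([13.9,  5.8]), np.float64(2.4)]
side plates [358, 312, 8, 23, 32] [ 0.662 -0.173  0.083] [array([ 661.6, -171. ]), array([ 2.2, 42. ]), np.float64(7.5)]
side plates [266, 314, 28, 15, 152] [ 0.535 -0.165  0.082] [array([ 533.2, -157.1]), array([28.1, 42.5]), np.float64(85.1)]
side plates [401, 367, 18, 8, 43] [ 0.719 -0.262  0.083] [array([ 718.1, -260.9]), array([ 3.5, 24.7]), np.float64(53.6)]
side bar [385, 186, 7, 8, 25] [0.774 0.186 0.092] [array([773.2, 188.1]), array([ 4.2, 22.5]), np.float64(25.5)]
side bar [254, 209, 55, 10, 338] [0.536 0.107 0.094] [array([539.2, 109.5]), array([ 22.1, 109.6]), np.float64(89.8)]
side bar [260, 266, 12, 14, 117] [ 0.51  -0.06   0.094] [array([510.8, -58.3]), array([15.5, 29. ]), np.float64(17.5)]
side
[... 3846 characters left out ...]
n [209, 212, 8, 16, 90] [0.771 0.191 0.121] [array([771.5, 187.9]), array([ 8.6, 25.2]), np.float64(20.1)]
scene pin [321, 246, 6, 15, 86] [0.487 0.115 0.121] [array([488.2, 114.1]), array([ 9.7, 16.8]), np.float64(50.3)]
scene base [224, 245, 57, 15, 160] [0.774 0.094 0.012] [array([779.3,  94.9]), array([133.5,  71.5]), np.float64(50.5)]
scene base [384, 259, 43, 10, 115] [ 0.506 -0.138  0.012] [array([ 506.6, -140.5]), array([94.2, 44.8]), np.float64(51.8)]
scene base [272, 260, 19, 7, 45] [0.684 0.075 0.011] [array([685.1,  75.8]), array([47.2, 10. ]), np.float64(29.4)]
scene base [265, 282, 91, 38, 1322] [0.516 0.13  0.011] [array([534.4, 114.3]), array([143. , 131.8]), np.float64(0.6)]
```

View pics/crop1.png

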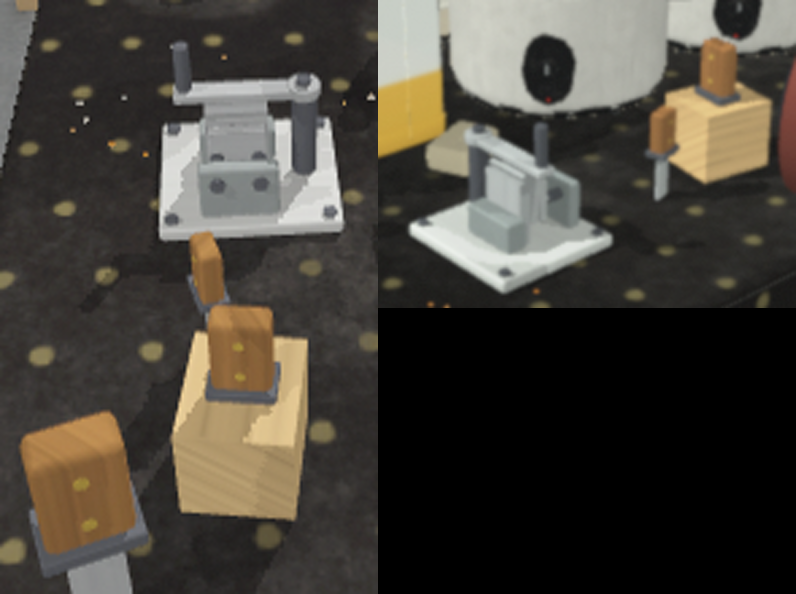

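The crop shows the lever shut, with its pivot post on the world +x side and its pin on the −x side near (0.49, 0.112). The block axes are roughly the world axes. I'll move above the block to look with the wrist camera.

Call:
{"name": "send_rows", "arguments": {"rows": [[5,[3.5,-3.5,-2],0],[5,[4.3,-4.1,-1],0],[5,[4.3,-4.1,-1],0],[5,[4.3,-4.1,-1],0],[5,[4.3,-4.1,-1],0],[5,[4.3,-4.1,-1],0],[5,[4.3,-4.1,0],0],[5,[4.3,-4.1,0],0],[5,[4.3,-4.1,0],0],[5,[4.3,-4.1,0],0]]}}

```text
t: 1.4
tool_pos: [0.4765, -0.005, 0.3012]
tool_rot: [3.056, 0.728, 0.001]
contact_force: [0.8, -0.6, 0.3]
opening: 0.05
grip_force: 0.0
```

Call:
{"name": "send_rows", "arguments": {"rows": [[5,[4.6,-4.1,0],0],[5,[4.6,-4.1,0],0],[5,[0,0,0],-10.2],[5,[0,0,0],-10.2],[5,[0,0,0],-10.2],[5,[0,0,0],-10.2],[5,[0,0,0],-10.2],[5,[0,0,0],-10.2],[5,[0,0,0],-10.2],[5,[0,0,0],-10.2]]}}

```text
t: 2.65
tool_pos: [0.5212, 0.1077, 0.3009]
tool_rot: [-1.83, -2.553, 0.001]
contact_force: [-0.0, 0.6, -0.2]
opening: 0.0501
grip_force: 0.0
```

Call:
{"name": "send_rows", "arguments": {"rows": [[4,[0,0,0],-10.2],[4,[0,0,0],-10.2],[4,[0,0,0],-10.2],[4,[0,0,0],-10.2],[4,[0,0,0],-10.2],[4,[0,0,0],-10.2],[4,[0,0,0],-10.2],[4,[0,0,0],0],[4,[0,0,0],0]]}}

```text
t: 3.78
tool_pos: [0.5213, 0.1077, 0.3011]
tool_rot: [-0.009, -3.141, 0.0]
contact_force: [-0.3, -0.4, -0.3]
opening: 0.04
grip_force: 0.0
```

```bash
python3 - <<'E'
from h import *
from scipy.spatial.transform import Rotation as R
o=ctrl.get_obs(); print(o['tool_pos'],R.from_rotvec(o['tool_rot']).as_matrix().round(3),o['q'].round(2),o['contact_force'].round(1),o['opening'],o['t'])
im=grab('wrist','w1'); save(im,'w1.png')
E
```

```text
[0.52134912 0.10772571 0.3010975 ] [[-1.     0.006 -0.   ]
 [ 0.006  1.    -0.   ]
 [ 0.    -0.    -1.   ]] [ 0.06 -0.2   1.74  0.    1.6  -1.5 ] [-0.3 -0.4 -0.3] 0.03999363407636161 3.775
```

View pics/w1.png

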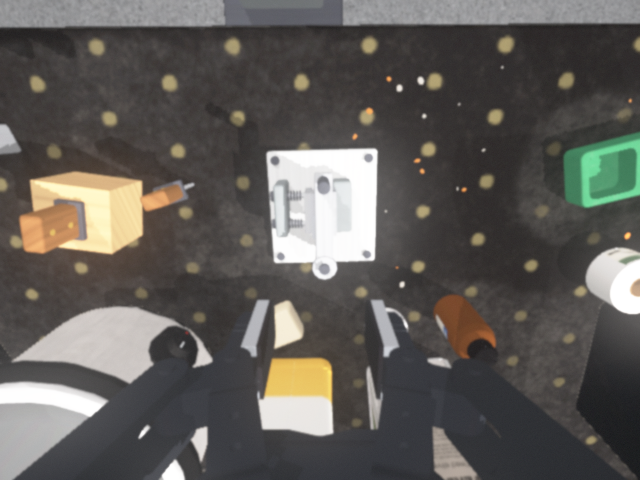

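The wrist view shows the block's base at (267–377, 150–263), with the lever along its middle, the pin at (323,183) and the pivot at (325,267). The stand and gauge are at left (85,215), the soap at (290,322), the tin at (398,320) and the bottle at (465,325).

```bash
python3 - <<'E'
from h import *
im=load('w1'); w=cloud(im); x,y,z=w[...,0],w[...,1],w[...,2]
v,u=np.mgrid[:480,:640]
def comp(nm,lo,hi,b):
    m=(z>lo)&(z<hi)&(u>b[0])&(u<b[2])&(v>b[1])&(v<b[3])
    cn,lab,st,_=cv2.connectedComponentsWithStats(m.astype(np.uint8))
    for i in range(1,cn):
        if st[i,4]<20: continue
        q=w[lab==i]; r=cv2.minAreaRect(q[:,:2].astype(np.float32)*1000)
        print(nm,st[i].tolist(),q.mean(0).round(4),[np.round(k,1) for k in r], q[:,:2].min(0).round(3),q[:,:2].max(0).round(3))
B=(240,130,400,290)
comp('base',.007,.016,B);comp('bar',.089,.1,B);comp('plates',.076,.086,B);comp('pin',.115,.14,B)
S=(0,150,160,270)
comp('standtop',.066,.075,S);comp('collar',.077,.083,S);comp('handle',.1,.15,S);comp('handletop',.132,.145,S)
Y=(270,290,520,370)
comp('bottle',.06,.12,Y);comp('tin',.015,.025,Y);comp('soap',.022,.03,Y)
f=im['frame'].astype(int)[140:280,255:390]
# base by brightness
m=(f.min(2)>150).astype(np.uint8); c=max(cv2.findContours(m,0,2)[0],key=cv2.contourArea)
box=cv2.boxPoints(cv2.minAreaRect(c))+[255,140]; P=np.array([ray(im,a,b,.012) for a,b in box]); print(P.round(4),P.mean(0))
E
```

```text
base [267, 149, 110, 112, 5784] [0.5176 0.1262 0.0108] [array([538.6, 109.7]), array([140. , 130.1]), np.float64(1.0)] [0.468 0.044] [0.608 0.176]
base [270, 199, 5, 26, 79] [0.5405 0.0473 0.0103] [array([542.6,  47.3]), array([32. ,  5.2]), np.float64(1.3)] [0.527 0.045] [0.559 0.05 ]
base [290, 198, 15, 23, 289] [0.539  0.0783 0.0109] [array([538.9,  78.3]), array([27.6, 17.5]), np.float64(0.1)] [0.525 0.07 ] [0.553 0.087]
base [272, 226, 44, 37, 1250] [0.5871 0.0731 0.0109] [array([584.6,  72.8]), array([48.3, 54.4]), np.float64(1.7)] [0.561 0.045] [0.609 0.1  ]
bar [312, 172, 25, 107, 1717] [0.5424 0.1103 0.0933] [array([539.7, 109.9]), array([110.2,  25.2]), np.float64(1.0)] [0.485 0.098] [0.595 0.123]
plates [310, 193, 5, 46, 167] [0.5296 0.0989 0.0798] [array([531.,  99.]), array([48.,  4.]), np.float64(1.0)] [0.507 0.097] [0.555 0.101]
pin [317, 179, 14, 16, 174] [0.4917 0.1097 0.1308] [array([492.6, 110. ]), array([11.8, 11. ]), np.float64(43.8)] [0.487 0.104] [0.498 0.116]
standtop [30, 180, 84, 74, 3077] [ 0.5272 -0.1467  0.071 ] [array([ 533.4, -157.7]), array([81.5, 71.3
[... 791 characters left out ...]
tin [271, 362, 60, 8, 312] [0.7597 0.0776 0.0206] [array([760.2,  78.1]), array([83.8,  9.4]), np.float64(84.8)] [0.757 0.036] [0.769 0.119]
soap [438, 302, 37, 26, 141] [0.6696 0.2755 0.0259] [array([673.4, 278.8]), array([22.3, 49.6]), np.float64(33.7)] [0.66  0.262] [0.696 0.306]
soap [274, 308, 29, 41, 740] [0.697  0.0601 0.0256] [array([697.9,  54. ]), array([49.9, 43.5]), np.float64(22.1)] [0.669 0.043] [0.728 0.081]
soap [271, 365, 59, 5, 229] [0.7602 0.0762 0.0247] [array([760.1,  77.6]), array([80.8,  5.9]), np.float64(88.0)] [0.757 0.037] [0.764 0.118]
[[0.469  0.0448 0.012 ]
 [0.4666 0.1732 0.012 ]
 [0.6308 0.1849 0.012 ]
 [0.6341 0.0405 0.012 ]] [0.55010556 0.11085429 0.012     ]
```

Call:
{"name": "send_rows", "arguments": {"rows": [[3,[2.9,0.2,3],0],[3,[0,0,5],0],[3,[0,0,5],0],[3,[0,0,4],0],[3,[0,0,2.5],0],[3,[0,0,0],0],[3,[0,0,0],0]]}}

```text
t: 4.7
tool_pos: [0.4934, 0.1099, 0.1077]
tool_rot: [0.006, 3.14, 0.0]
contact_force: [-0.2, 0.3, 0.6]
opening: 0.0305
grip_force: 0.0
```

Call:
{"name": "send_rows", "arguments": {"rows": [[3,[-0.09,1.25,0],8],[3,[-0.09,1.25,0],8],[3,[-0.09,1.25,0],8],[3,[-0.09,1.25,0],8],[3,[-0.09,1.25,0],8],[3,[-0.09,1.25,0],8],[3,[-0.09,1.25,0],8],[3,[-0.09,1.25,0],8],[3,[-0.09,1.25,0],8],[3,[-0.09,1.25,0],8]]}}

```text
t: 5.95
tool_pos: [0.5687, 0.1984, 0.1087]
tool_rot: [2.028, 2.397, 0.004]
contact_force: [-0.5, -0.3, 0.3]
opening: 0.03
grip_force: 0.3
```

Call:
{"name": "send_rows", "arguments": {"rows": [[3,[-0.05,0.94,0],6],[3,[-0.05,0.94,0],6],[3,[-0.05,0.94,0],6],[3,[0,0,0],0],[3,[0,0,0],0],[3,[0,0,0],0]]}}

```text
t: 6.7
tool_pos: [0.5958, 0.1985, 0.1074]
tool_rot: [2.374, 2.057, 0.003]
contact_force: [-1.9, 0.8, 2.2]
opening: 0.0296
grip_force: 1.0
```

Call:
{"name": "send_rows", "arguments": {"rows": [[3,[0,0,-4],0],[3,[0,0,-5],0],[5,[0,0,-5],0],[7,[0,0,-5],0],[7,[-5,-3.1,0],-9],[7,[-4,-3.8,0],-9],[7,[0,0,0],-10],[7,[0,0,0],-10],[7,[0,0,0],-10],[7,[0,0,0],-10]]}}

```text
t: 7.95
tool_pos: [0.5206, 0.1124, 0.2967]
tool_rot: [1.071, 2.951, 0.001]
contact_force: [-0.2, 0.9, -0.0]
opening: 0.0701
grip_force: 0.0
```

Call:
{"name": "send_rows", "arguments": {"rows": [[7,[0,0,0],-10],[7,[0,0,0],-10],[7,[0,0,0],-10],[7,[0,0,0],-10],[7,[0,0,0],0],[7,[0,0,0],0]]}}

```text
t: 8.7
tool_pos: [0.5203, 0.1125, 0.2965]
tool_rot: [0.009, 3.141, -0.0]
contact_force: [0.5, -0.3, 0.3]
opening: 0.0701
grip_force: 0.0
```

```bash
cat > m.py <<'E'
from h import *
from scipy.spatial.transform import Rotation as R
def pose():
    o=ctrl.get_obs(); M=R.from_rotvec(o['tool_rot']).as_matrix()
    print('tcp',o['tool_pos'].round(4),'tool x yaw',np.degrees(np.arctan2(M[1,0],M[0,0])).round(2),'Mz',M[:,2].round(3),'F',o['contact_force'].round(2),'open',o['opening'].round(4),'t',o['t'])
    return o,M
def comp(w,nm,lo,hi,x0,x1,y0,y1,mn=20):
    x,y,z=w[...,0],w[...,1],w[...,2]
    m=(z>lo)&(z<hi)&(x>x0)&(x<x1)&(y>y0)&(y<y1)
    cn,lab,st,_=cv2.connectedComponentsWithStats(m.astype(np.uint8))
    for i in range(1,cn):
        if st[i,4]<mn: continue
        q=w[lab==i]; r=cv2.minAreaRect(q[:,:2].astype(np.float32)*1000)
        print(nm,st[i].tolist(),q.mean(0).round(4),[np.round(k,1) for k in r],q[:,:2].min(0).round(4),q[:,:2].max(0).round(4))
E
python3 - <<'E'
from m import *
pose(); im=grab('wrist','w2'); save(im,'w2.png',(230,120,430,290),4); w=cloud(im)
b=(.45,.62,.03,.26)
comp(w,'base',.007,.016,*b);comp(w,'bar',.0885,.1,*b);comp(w,'plates',.074,.0865,*b);comp(w,'pin',.115,.14,*b)
E
```

```text
Traceback (most recent call last):
  File "m.py", line 5, in pose
    print('tcp',o['tool_pos'].round(4),'tool x yaw',np.degrees(np.arctan2(M[1,0],M[0,0])).round(2),'Mz',M[:,2].round(3),'F',o['contact_force'].round(2),'open',o['opening'].round(4),'t',o['t'])
                                                                                                                                                               ^^^^^^^^^^^^^^^^^^
AttributeError: 'float' object has no attribute 'round'
```

```bash
sed -i "s/o\['opening'\].round(4)/round(float(o['opening']),4)/" m.py
python3 - <<'E'
from m import *
pose(); im=grab('wrist','w2'); save(im,'w2.png',(230,120,430,270),4); w=cloud(im)
b=(.45,.62,.03,.26)
comp(w,'base',.007,.016,*b);comp(w,'bar',.0885,.1,*b);comp(w,'plates',.074,.0865,*b);comp(w,'pin',.115,.14,*b)
E
```

```text
tcp [0.5203 0.1125 0.2965] tool x yaw 179.66 Mz [ 0.001 -0.    -1.   ] F [ 0.51 -0.31  0.35] open 0.0701 t 8.7
base [262, 150, 111, 112, 6107] [0.5165 0.1256 0.0108] [array([538. , 109.7]), array([138.5, 130.1]), np.float64(0.9)] [0.4683 0.0437] [0.6062 0.1752]
base [265, 200, 5, 23, 61] [0.5398 0.047  0.0102] [array([539.9,  47.1]), array([27.3,  4.3]), np.float64(2.4)] [0.5263 0.0446] [0.5536 0.0493]
base [285, 200, 15, 22, 276] [0.5392 0.0778 0.0109] [array([539.4,  77.5]), array([16.8, 26.5]), np.float64(89.2)] [0.526  0.0693] [0.5527 0.086 ]
base [267, 227, 54, 37, 1308] [0.5867 0.0744 0.0109] [array([584.4,  78.3]), array([66. , 49.2]), np.float64(89.9)] [0.5599 0.0453] [0.6091 0.1113]
bar [308, 257, 106, 24, 1720] [0.5834 0.1491 0.0932] [array([586.5, 153. ]), array([109.6,  25.1]), np.float64(84.1)] [0.5695 0.0987] [0.596  0.2084]
plates [305, 194, 9, 47, 329] [0.5301 0.1007 0.0789] [array([530.9, 100.8]), array([48.1,  7.8]), np.float64(0.9)] [0.5068 0.0965] [0.5549 0.1044]
plates [320, 194, 10, 46, 350] [0.5297 0.1163 0.0788] [array([530.5, 116.1]), array([48. ,  8.6]), np.float64(1.8)] [0.5064 0.1116] [0.5546 0.121 ]
pin [405, 277, 17, 19, 211] [0.586  0.1992 0.128 ] [array([587.3, 200.2]), array([11.4, 11. ]), np.float64(56.9)] [0.5817 0.1943] [0.5935 0.2063]
```

View pics/w2.png

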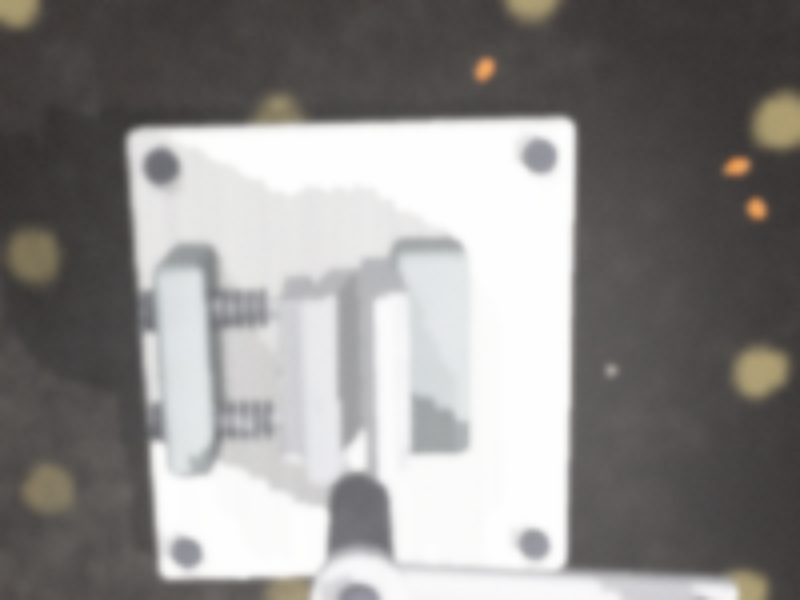

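The lever is at its stop, about 1.65 rad. The crop shows the gap clear between the plates, with the plate tops at x≈315 and x≈390. The block origin is about (0.5307, 0.1097) with yaw about +1°. Now the gauge.

Call:
{"name": "send_rows", "arguments": {"rows": [[5,[0.5,-3.4,0],6.7],[5,[0,-5,0],0],[5,[0,-5,0],0],[5,[0,-5,0],0],[5,[0,-5,0],0],[5,[0,-3.4,0],0],[5,[0,0,0],0],[5,[0,0,0],0]]}}

```text
t: 9.75
tool_pos: [0.4869, -0.1532, 0.2963]
tool_rot: [0.19, 3.136, 0.001]
contact_force: [-0.6, -0.7, -0.9]
opening: 0.0495
grip_force: 0.0
```

```bash
python3 - <<'E'
from m import *
pose(); im=grab('wrist','w3'); save(im,'w3.png'); w=cloud(im)
b=(.48,.59,-.21,-.09)
comp(w,'stand',.067,.075,*b);comp(w,'collar',.0765,.0835,*b);comp(w,'handle',.09,.15,*b);comp(w,'htop',.134,.15,*b)
E
```

```text
tcp [ 0.4869 -0.1532  0.2963] tool x yaw 173.07 Mz [ 0.  0. -1.] F [-0.64 -0.73 -0.85] open 0.0495 t 9.75
stand [285, 215, 76, 64, 3416] [ 0.5292 -0.1579  0.0708] [array([ 533.2, -157.7]), array([79.8, 70.6]), np.float64(81.4)] [ 0.4928 -0.2021] [ 0.5728 -0.1134]
collar [310, 232, 27, 38, 307] [ 0.5259 -0.1566  0.0789] [array([ 534.1, -156.6]), array([27.3, 42.2]), np.float64(82.6)] [ 0.5119 -0.1726] [ 0.5562 -0.1407]
handle [312, 238, 22, 49, 985] [ 0.5288 -0.1564  0.1249] [array([ 533.5, -157.2]), array([20.2, 36. ]), np.float64(82.2)] [ 0.5154 -0.1679] [ 0.5516 -0.1453]
```

View pics/w3.png

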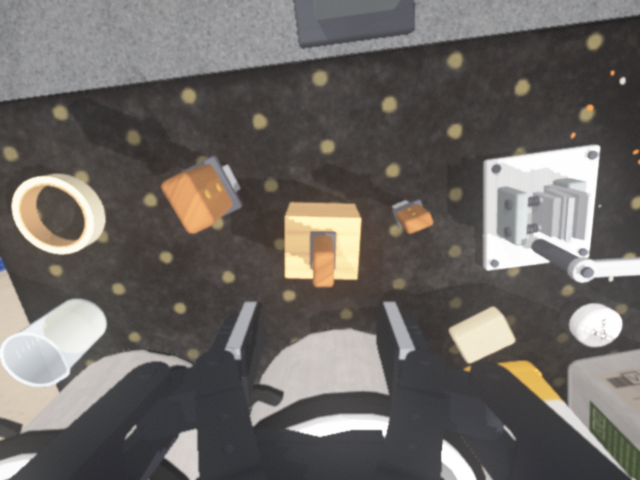

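The wrist view shows the gauge at (322,255), centred in its stand, with the two look-alikes at (205,195) and (412,217). The gauge is at (0.5336, −0.157) with yaw −7.8°.

Call:
{"name": "send_rows", "arguments": {"rows": [[5,[-4.7,0.2,2],0.9],[5,[0,0,5],0],[5,[0,0,5],0],[5,[0,0,4],0],[5,[0,0,3],0],[5,[0,0,1.3],0],[5,[0,0,0],0]]}}

```text
t: 10.68
tool_pos: [0.5336, -0.1564, 0.0929]
tool_rot: [-0.212, -3.133, -0.001]
contact_force: [-0.0, -0.5, 0.3]
opening: 0.0498
grip_force: 0.0
```

Call:
{"name": "send_rows", "arguments": {"newtons": 40, "rows": [[1.5,[0,0,0],0],[1.5,[0,0,0],0],[1.5,[0,0,0],0],[1.5,[0,0,0],0],[1.5,[0,0,0],0],[1.5,[0,0,0],0]]}}

```text
t: 11.42
tool_pos: [0.5351, -0.1577, 0.0953]
tool_rot: [0.213, 3.131, -0.001]
contact_force: [-0.4, 1.0, 5.5]
opening: 0.0198
grip_force: 40.2
```

Call:
{"name": "send_rows", "arguments": {"rows": [[1.5,[0,0,-1],0],[1.5,[0,0,-2],0],[1.5,[0,0,-2],0],[1.5,[0,0,-2],0],[1.5,[0,0,-2],0],[1.5,[0,0,-2],0],[1.5,[0,0,-2.5],0],[1.5,[0,0,-2.5],0],[1.5,[0,0,0],0],[1.5,[0,0,0],0]]}}

```text
t: 12.68
tool_pos: [0.5334, -0.1571, 0.2525]
tool_rot: [-0.213, -3.133, -0.001]
contact_force: [-0.3, -0.2, -2.0]
opening: 0.0194
grip_force: 39.3
```

```bash
cat > g.py <<'E'
from m import *
import sys
o,M=pose(); im=grab('wrist',sys.argv[1]); save(im,sys.argv[1]+'.png',(200,200,440,380),3)
w=cloud(im); q=(w-o['tool_pos'])@M   # tool frame
np.set_printoptions(suppress=True)
x,y,z=q[...,0],q[...,1],q[...,2]
for a in np.arange(-.02,.09,.006):
    m=(abs(x)<.03)&(abs(y)<.02)&(z>a)&(z<a+.006)
    if m.sum()>8: print(round(a,3),m.sum(),'x',np.percentile(x[m],[2,50,98]).round(4),'y',np.percentile(y[m],[2,50,98]).round(4))
E
python3 g.py g1
```

```text
tcp [ 0.5334 -0.1571  0.2525] tool x yaw 172.21 Mz [-0.001  0.001 -1.   ] F [-0.26 -0.22 -1.95] open 0.0194 t 12.675
-0.02 673 x [0.0052 0.0161 0.0192] y [-0.0193  0.0004  0.0192]
-0.014 604 x [0.0053 0.0162 0.0192] y [-0.0192  0.0004  0.0194]
-0.008 475 x [0.0055 0.0177 0.0192] y [-0.0179 -0.0003  0.019 ]
-0.002 244 x [0.0149 0.0186 0.0193] y [-0.0106 -0.0008  0.0086]
0.004 223 x [0.0157 0.0187 0.0192] y [-0.0102 -0.0008  0.0085]
0.01 350 x [0.0051 0.0187 0.0212] y [-0.0135  0.0002  0.012 ]
0.016 916 x [0.0016 0.0194 0.0221] y [-0.0146 -0.0012  0.0129]
0.022 28 x [0.0212 0.0216 0.0218] y [-0.0139  0.0005  0.0123]
0.046 19 x [0.0126 0.013  0.0133] y [-0.0023 -0.0008  0.0009]
0.052 21 x [0.0126 0.0131 0.0135] y [-0.0025 -0.0008  0.001 ]
0.058 24 x [0.0127 0.013  0.0133] y [-0.0026 -0.0008  0.001 ]
0.064 20 x [0.0126 0.0131 0.0135] y [-0.0026 -0.0008  0.0011]
0.07 22 x [0.0128 0.013  0.0135] y [-0.0027 -0.0008  0.0011]
0.076 18 x [0.0127 0.013  0.0134] y [-0.0027 -0.0008  0.0012]
```

View pics/g1.png

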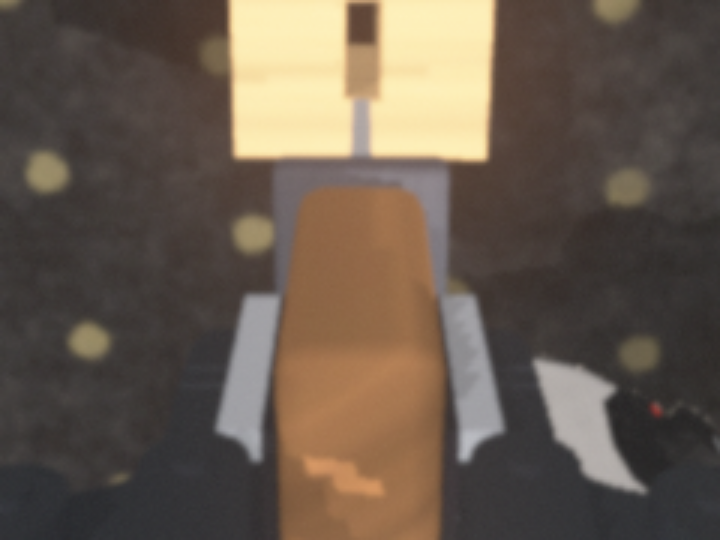

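Blade in hand: tool x +1 mm, y −0.8 mm, upright, tip about 83.5 mm beyond the TCP. I'll carry it over the mouth.

Call:
{"name": "send_rows", "arguments": {"rows": [[1.5,[0,0,0],-8.8],[1.5,[-0.05,3,0],0],[1.5,[-0.05,5,0],0],[1.5,[-0.05,5,0],0],[1.5,[-0.05,5,0],0],[1.5,[-0.05,5,0],0],[1.5,[-0.05,3.7,0],0],[1.5,[0,0,3],0],[1.5,[0,0,3],0],[1.5,[0,0,0],0]]}}

```text
t: 13.98
tool_pos: [0.5292, 0.1097, 0.1886]
tool_rot: [0.028, -3.133, 0.001]
contact_force: [0.0, 0.1, -0.9]
opening: 0.0196
grip_force: 39.5
```

Call:
{"name": "send_rows", "arguments": {"rows": [[1.5,[0,0,0],0],[1.5,[0,0,0],0]]}}

```text
t: 14.22
tool_pos: [0.533, 0.1096, 0.195]
tool_rot: [-0.027, 3.139, 0.0]
contact_force: [-0.2, 1.4, -1.6]
opening: 0.02
grip_force: 39.6
```

```bash
python3 g.py g2; python3 - <<'E'
from m import *
b=(.47,.57,.08,.14)
comp(cloud(load('g2')),'plates',.07,.0865,*b); comp(cloud(load('g2')),'base',.007,.016,.45,.62,.03,.2)
w=cloud(load('g2'));
m=(abs(w[...,0]-.52)<.012)&(abs(w[...,1]-.11)<.006)&(w[...,2]>.09)&(w[...,2]<.15)
print(w[m].shape, w[m].min(0),w[m].max(0),np.median(w[m],0))
for n in('side',):
    im=grab(n,'s2'); w=cloud(im); b=(.45,.62,.03,.26)
    comp(w,'blade',.1,.14,.5,.56,.09,.13); comp(w,'plates',.074,.086,.5,.57,.08,.14)
E
```

```text
tcp [0.533  0.1096 0.195 ] tool x yaw -179.02 Mz [ 0.003  0.    -1.   ] F [-0.18  1.4  -1.64] open 0.02 t 14.225
-0.02 696 x [0.0054 0.0157 0.0193] y [-0.0193  0.0006  0.0193]
-0.014 595 x [0.0055 0.0148 0.0193] y [-0.0194  0.0003  0.0193]
-0.008 467 x [0.0057 0.0178 0.0193] y [-0.0175 -0.0009  0.0185]
-0.002 261 x [0.0151 0.0187 0.0193] y [-0.0108 -0.001   0.0084]
0.004 211 x [0.0155 0.0189 0.0194] y [-0.0105 -0.0014  0.0083]
0.01 346 x [0.0035 0.0188 0.022 ] y [-0.0137 -0.0005  0.0119]
0.016 928 x [0.002  0.0194 0.0223] y [-0.0147 -0.001   0.0127]
0.022 22 x [0.0213 0.0218 0.0219] y [-0.0144 -0.0036  0.0125]
0.046 17 x [0.0128 0.0132 0.0137] y [-0.0026 -0.001   0.0007]
0.052 25 x [0.0127 0.0133 0.0135] y [-0.0027 -0.001   0.0008]
0.058 22 x [0.0129 0.0132 0.0134] y [-0.0027 -0.001   0.0008]
0.064 25 x [0.0127 0.0132 0.0138] y [-0.0028 -0.001   0.0009]
0.07 20 x [0.0128 0.0132 0.0137] y [-0.0029 -0.001   0.0009]
0.076 17 x [0.0129 0.0132 0.0135] y [-0.0029 -0.001   0.001 ]
plates [305, 201, 11, 51, 558] [0.525  0.1011 0.0782] [array([526.6, 101. ]), array([39.7,  7.6]), np.float64(0
[... 483 characters left out ...]
ase [252, 211, 4, 23, 58] [0.5408 0.0465 0.0101] [array([540.9,  46.4]), array([22.2,  3. ]), np.float64(1.1)] [0.5298 0.0448] [0.552  0.0479]
base [255, 244, 42, 44, 1255] [0.5876 0.0656 0.0111] [array([585.3,  66.3]), array([45.9, 41. ]), np.float64(1.4)] [0.5618 0.0457] [0.6085 0.0862]
(132, 3) [0.51936849 0.10649609 0.11103145] [0.52056002 0.11039956 0.1481772 ] [0.51998423 0.10845221 0.13046255]
blade [270, 195, 13, 12, 139] [0.5313 0.1079 0.1264] [array([530.8, 107.6]), array([ 5.2, 23.7]), np.float64(88.2)] [0.519  0.1047] [0.5427 0.1104]
plates [265, 215, 24, 11, 221] [0.5299 0.1076 0.0799] [array([529.2, 108.2]), array([26.1, 47.8]), np.float64(87.7)] [0.5057 0.0947] [0.5532 0.1215]
```

View pics/g2.png

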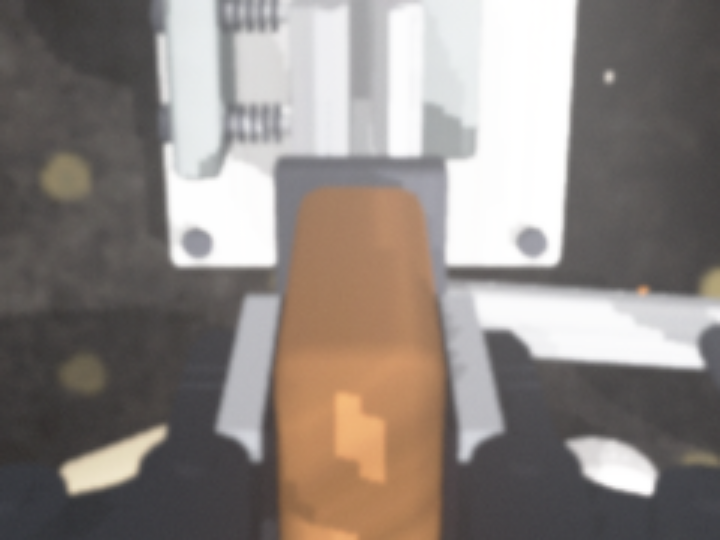

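The crop shows the blade centred over the gap at about (362,120). It measures 1 mm toward the sprung side, so I'll shift +0.8 mm and descend.

Call:
{"name": "send_rows", "arguments": {"rows": [[1.5,[0,0.08,0],0],[1.5,[0,0,1],0],[1.5,[0,0,1],0],[1.5,[0,0,1],0],[1.5,[0,0,1],0],[1.5,[0,0,0.8],0],[1.5,[0,0,0],0],[1.5,[0,0,0],0],[1.5,[0,0,0],0]]}}

```text
t: 15.45
tool_pos: [0.5325, 0.1105, 0.1459]
tool_rot: [-0.028, 3.14, 0.0]
contact_force: [-0.0, -0.2, -1.8]
opening: 0.0196
grip_force: 39.6
```

```bash
python3 g.py g3
```

```text
tcp [0.5325 0.1105 0.1459] tool x yaw -179.0 Mz [ 0.001  0.    -1.   ] F [-0.01 -0.22 -1.79] open 0.0196 t 15.45
-0.02 674 x [0.0052 0.0159 0.0194] y [-0.0192 -0.0002  0.0194]
-0.014 609 x [0.0055 0.0166 0.0193] y [-0.0192 -0.0001  0.0194]
-0.008 469 x [0.0055 0.018  0.0194] y [-0.0186 -0.0001  0.0187]
-0.002 246 x [0.0144 0.0188 0.0194] y [-0.0105 -0.0014  0.0088]
0.004 223 x [0.0158 0.0188 0.0194] y [-0.0104 -0.0009  0.0082]
0.01 335 x [0.007  0.0189 0.0216] y [-0.0139 -0.0019  0.0114]
0.016 940 x [0.0014 0.0194 0.0223] y [-0.0147 -0.0005  0.0127]
0.022 16 x [0.0214 0.0219 0.0219] y [-0.0144 -0.0024  0.0125]
0.046 18 x [0.0129 0.0132 0.0134] y [-0.0026 -0.0009  0.0007]
0.052 24 x [0.0129 0.0131 0.0135] y [-0.0027 -0.0009  0.0008]
0.058 25 x [0.012  0.0131 0.0137] y [-0.0027 -0.0009  0.0031]
0.064 731 x [0.0067 0.0163 0.0257] y [-0.0131  0.0003  0.0094]
0.07 442 x [0.0047 0.0169 0.0259] y [-0.0109  0.0028  0.0131]
0.076 449 x [0.0023 0.0152 0.0259] y [-0.0198 -0.0157  0.0111]
0.082 164 x [0.0015 0.0237 0.026 ] y [-0.0189 -0.0039  0.012 ]
0.088 107 x [0.012  0.0255 0.026 ] y [-0.0189 -0.003   0.0124]
```

Call:
{"name": "send_rows", "arguments": {"rows": [[1.5,[0,0,0.3],0],[1.5,[0,0,0.3],0],[1.5,[0,0,0.3],0],[1.5,[0,0,0.3],0],[1.5,[0,0,0],0],[1.5,[0,0,0],0],[1.5,[0,0,0],0]]}}

```text
t: 16.38
tool_pos: [0.532, 0.1105, 0.1332]
tool_rot: [0.027, -3.141, 0.0]
contact_force: [1.1, -0.1, -2.3]
opening: 0.0194
grip_force: 39.6
```

Call:
{"name": "send_rows", "arguments": {"rows": [[1.5,[0,0,0.2],0],[1.5,[0,0,0.2],0],[1.5,[0,0,0.2],0],[1.5,[0,0,0],0],[1.5,[0,0,0],0],[1.5,[0,0,0],0]]}}

```text
t: 17.12
tool_pos: [0.5322, 0.1105, 0.1273]
tool_rot: [-0.027, 3.141, 0.0]
contact_force: [0.7, -0.3, 0.2]
opening: 0.0195
grip_force: 39.8
```

```bash
python3 g.py g4|head -18; python3 - <<'E'
from m import *
for n in ('w2','g2','g4'): comp(cloud(load(n)),n,.074,.0865,.5,.53,.08,.14)
E
```

```text
tcp [0.5322 0.1105 0.1273] tool x yaw -179.0 Mz [ 0.  0. -1.] F [ 0.75 -0.34  0.17] open 0.0195 t 17.125
-0.02 665 x [0.0054 0.016  0.0193] y [-0.0193  0.0002  0.0193]
-0.014 605 x [0.0054 0.0154 0.0193] y [-0.0194  0.0003  0.0192]
-0.008 468 x [0.0055 0.0178 0.0193] y [-0.0182 -0.0009  0.0189]
-0.002 253 x [0.0147 0.0187 0.0194] y [-0.0106 -0.0005  0.0087]
0.004 214 x [0.0159 0.0188 0.0194] y [-0.0103 -0.0014  0.0082]
0.01 354 x [0.0031 0.0188 0.0216] y [-0.0136 -0.0005  0.0116]
0.016 925 x [0.0019 0.0195 0.0222] y [-0.0147 -0.0009  0.0127]
0.022 24 x [0.0213 0.0218 0.022 ] y [-0.0143 -0.0002  0.0125]
0.04 16 x [0.015  0.019  0.0254] y [-0.012   0.0056  0.0068]
0.046 584 x [0.0129 0.0194 0.0255] y [-0.0142  0.0024  0.0097]
0.052 389 x [0.0112 0.0203 0.0256] y [-0.0135  0.0025  0.0132]
0.058 451 x [-0.0168  0.0164  0.0256] y [-0.02   -0.0168  0.0107]
0.064 172 x [0.007  0.0245 0.0257] y [-0.0193 -0.0051  0.0128]
0.07 178 x [0.0063 0.0236 0.0257] y [-0.019  -0.0041  0.012 ]
0.076 148 x [0.0046 0.0238 0.0257] y [-0.0192 -0.0035  0.0124]
0.082 561 x [-0.0223  0.0197  0.0295] y [-0.0163 
[... 381 characters left out ...]
11, 34, 337] [0.518  0.116  0.0787] [array([518.3, 115.9]), array([23.6,  7.4]), np.float64(1.4)] [0.5065 0.112 ] [0.53   0.1199]
g2 [305, 202, 11, 33, 309] [0.5181 0.1006 0.079 ] [array([518.4, 100.6]), array([23.2,  7.4]), np.float64(2.6)] [0.5068 0.0973] [0.53   0.1048]
g4 [325, 227, 15, 25, 340] [0.5124 0.116  0.0785] [array([513.5, 116. ]), array([14.4,  7.8]), np.float64(1.2)] [0.5063 0.1119] [0.5208 0.12  ]
g4 [296, 228, 14, 24, 309] [0.5127 0.0993 0.0787] [array([513.8,  99.4]), array([14.2,  7.2]), np.float64(0.5)] [0.5067 0.0958] [0.5209 0.103 ]
g4 [317, 248, 7, 4, 23] [0.5192 0.1093 0.0768] [array([519.2, 109.3]), array([0.7, 3.4]), np.float64(4.5)] [0.5188 0.1076] [0.5196 0.1111]
```

The sprung plate has moved back about 1.3–1.5 mm; about 3 mm more depth is needed.

Call:
{"name": "send_rows", "arguments": {"rows": [[1.5,[0,0,0.15],0],[1.5,[0,0,0.15],0],[1.5,[0,0,0],0],[1.5,[0,0,0],0],[1.5,[0,0,0],0],[1.5,[0,0,0],0],[1.5,[0,0,0],0],[1.5,[0,0,0],0]]}}

```text
t: 18.18
tool_pos: [0.532, 0.1105, 0.1242]
tool_rot: [0.027, -3.141, 0.0]
contact_force: [0.8, 0.8, 0.9]
opening: 0.0198
grip_force: 39.9
```

```bash
python3 g.py g5|head -1; python3 - <<'E'
from m import *
comp(cloud(load('g5')),'g5',.074,.0865,.5,.53,.08,.14); comp(cloud(load('g5')),'lever',.0885,.1,.56,.62,.13,.26)
E
```

```text
tcp [0.532  0.1105 0.1242] tool x yaw -179.0 Mz [-0. -0. -1.] F [0.81 0.76 0.95] open 0.0198 t 18.175
g5 [325, 229, 17, 23, 316] [0.5118 0.116  0.0784] [array([512.7, 116.5]), array([12.8,  9.1]), np.float64(2.0)] [0.5063 0.1119] [0.5192 0.1211]
g5 [294, 230, 15, 22, 292] [0.512  0.0988 0.0787] [array([513. ,  98.8]), array([12.8,  7.5]), np.float64(0.5)] [0.5066 0.095 ] [0.5193 0.1026]
lever [394, 353, 28, 11, 181] [0.5774 0.1604 0.0912] [array([577.9, 160.5]), array([16.2,  4.3]), np.float64(85.8)] [0.5753 0.1526] [0.5802 0.1687]
lever [446, 357, 45, 21, 522] [0.5811 0.1984 0.0926] [array([581.2, 196.1]), array([26.7,  8.8]), np.float64(80.2)] [0.5777 0.1832] [0.5877 0.2092]
```

View pics/g5.png

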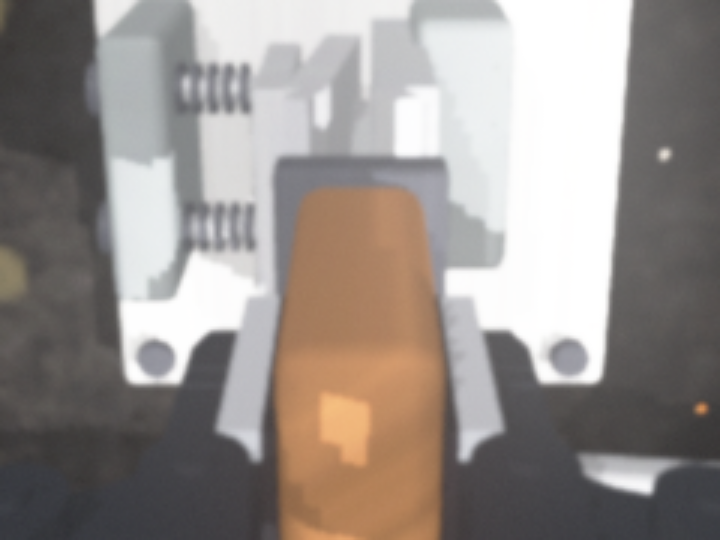

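The view shows the blade between the plates, the sprung plate back about 2 mm and the lever still open. Handing in.

```bash
python3 -c "
from station import ctrl
print(ctrl.finish_job())"
```

```text
the job is handed in; nothing more can be done
None
```

Job handed in, no verdict shown: the keeper lever is open at its stop, and the gripper is holding the gauge still with its tip about 41 mm down and the sprung plate about 2 mm back; I steered clear of the soap bar, salve tin and brown bottle but didn't re-measure them at the end.

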